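Set the extraction slide gate with its fold-away crank handle

ROBOT

A 6-joint arm with a two-finger parallel gripper is mounted at the origin on the work surface. World frame = base frame: x ahead of the robot, y to its left, z up, the work surface at z = 0. Lengths are in m, angles in rad, forces in N, time in s.
With the tool pointing down it reaches from about 0.35 to 0.85 m from the base axis. Payload 8.1 kg.
Tool frame: the origin (TCP) lies at the very end of the fingers, on their centre line; the grasp point (between the pads) lies 19 mm behind it; z points along the fingers, x is the direction in which the jaws open and shut, and the axes are right-handed (so a half turn about z gives the same grasp; the last joint's range is limited). The gripper opens to 93 mm and grips with 3 to 60 N. Pads are 15 mm wide; open, the fingers measure 128 mm over their backs; the gripper's body (75 mm by 188 mm) begins 65 mm behind the grasp point.
Start: joints at [-0.085, 0.13, 1.488, -0, 1.523, -0.085], TCP at [0.6, 0, 0.219] pointing down, gripper open.
Joint ranges: [-2.96, 2.96], [-0.89, 2.26], [0.02, 2.5], [-1.34, 4.48], [0, 2.73], [-2.66, 2.66]. Speed limits (rad/s): [2.39, 2.39, 2.79, 3.14, 3.14, 3.14].

INTERFACE

Orientations are given as a rotation vector (axis times angle).
In Python, from plant import robot gives the robot as it stands. The module is installed in compiled form; this text tells all that it offers.
- The arm moves only by the tool jog_arm, never from a script. Its argument "commands" is one flat list of numbers, 5 for each row, row after row: the gripper's target within -1 to 1 (shut at 1, half-way at 0, fully open at -1), then the shift along the tool's x, y, z in m, then the turn about the tool's z in degrees. A call has 1 to 20 rows; each row shifts and turns the commanded pose from where the row before left it, along the tool's axes as they then stand; what a row does not reach is not made up. A row lasts 1/12 s, in which the tool goes at most 41.7 mm and 7.16 degrees, less where a joint would pass 70% of its speed; a pose out of reach is approached as far as the arm can. A call is refused whole if a number of a shift passes 0.0417 or a number of a turn 7.16, either way. A call with a gripper value outside its range is refused whole. The fingers move at their own pace and stop on an object; "grip_force" is the grip in N (left out, the last holds). Time passes only in rows, so rows that do not move let the fingers close. It gives the time, the measured TCP pose, the force and the opening at its end, in the units of the state.
- robot.read_state(): the state, without advancing time (a new reading comes with each control period).
- robot.read_camera(name): name is "scene" or "side" or "wrist"; returns a dict with "img" (480x640x3 uint8, blue, green, red), "vfov" (degrees; the focal length in pixels is half the picture's height over the tangent of half this angle, whatever the lens; pixels are square), "cx", "cy" (the principal point, pixels), "extrinsics" (4x4, takes a point from world to camera coordinates). Camera axes: x right, y down, z forward; pixel columns grow to the right and rows downward; lengths in m; the calibration is good to about 2 mm. A picture is of the moment at which its call begins. There is no depth.
- robot.close_job(): hands the job in, once; it reports no verdict.
Trained networks look in a picture, given as the dict that the camera call returned (one of the last four; its "shot" number tells which), for a name from the list of things; names that differ only in an ending like _2 or _b are one class to them, and where a whole thing is asked for, a point or a joint stands for the part that bears it (a point fixed in the world has none). Each returns a list of dicts, best first, with "score" (0 to 1); they miss things now and then, are a little off and sometimes report something else, mostly with a low value. They report only what shows in the picture. A call takes as long as a camera call.
- robot.recognise(thing, picture): "box" ([centre column, centre row, width, height] as shares, 0 to 1, of the picture: columns of its width, rows of its height, round what is visible of it).
- robot.pinpoint(thing, picture): "position" ([row, column] as shares, 0 to 1, of the picture: columns of its width, rows of its height: a listed point, or the origin of a listed thing).
The state is a dict: "t": time; "q": joint angles; "dq": joint speeds; "joint_torque": joint torques, N m; "tool_pos": TCP position; "orientation": TCP orientation; "force": force on the tool from outside, world axes, zero at the start; "wrist_torque": the same for the moment, N m; "opening": finger opening in m.
Only numpy, scipy, OpenCV 4.12 (cv2) and the standard library are available. Lean on these libraries where they do the work, as an engineer would, in place of code of your own. Each camera call takes 0.05 s, during which the arm holds its last target.

TASK

The slide gate in the bench extraction duct is open only a crack or a little way. Swing the folding handle of its handwheel out until it stands fully upright, crank the gate open until its yellow pointer is level with the red set clip on the scale, then fold the handle back down flat over the wheel with the gate left at that setting. Do not shift the red clip or disturb the things lying around the duct.

Things in the scene. Friction and masses are not known exactly. Their poses are not given: they have to be found in the camera images.
- gate_unit: Fixed duct unit; origin on the bench under the handwheel's axis, z up. A 100 mm duct lies along y (axis 85 mm up): bell mouth (158 mm) ends at y = +230 mm, elbow goes down at y = -253 mm. Blue gate frame in the middle: 150 (x) by 36 (y) mm, 160 mm high, pinion housing to 174 mm. Tail guides with a white scale on top (162 mm high) run on to x = 235 mm, y -46 to 0 mm.
- gate (a joint): Gate opening in m: 0 shut, 0.105 full; the blade slides out along the unit's +x. Driven by the handwheel only: 10 mm per rad, 62.8 mm per turn, counter-clockwise seen from above opens. Stays where it is left.
- wheel (a joint): Handwheel angle about the vertical, rad: 0 at gate shut, growing counter-clockwise from above (opening), at most 10.5. Silvery three-spoke wheel, 160 mm over a 14 mm thick round rim, rim top 202 mm above the bench, hub lower than 204 mm. Stiff: 0.4 to 0.6 N m, some 6 to 9 N at the handle; no springback or coasting.
- handle (a joint): Folding angle of the crank handle, rad: 0 folded flat, level from its pin inwards towards the wheel's centre; 1.571 against its stop, standing straight up above the pin. It swings in the vertical plane through the wheel's axis and the pin. A stiff hinge (0.2 N m) holds it at whatever angle it is left.
- handle_pin (a point): Centre of the handle's hinge pin, in a lug on the rim: 73 mm from the wheel's axis, 217 mm above the bench; goes round with the wheel. The lug is 18 mm radially by 22 mm along the rim, top 224 mm above the bench.
- grip_mid (a point): Point on the centre line of the black barrel-shaped grip, 44 mm from the pin. The grip is 16 to 22 mm thick (22 mm here), spans 12 to 72 mm from the pin and revolves freely on its rod. Folded, its centre line is 217 mm above the bench, with free air on both sides and 4 mm between its underside and the rim's top height; upright, its top is 289 mm up.
- wheel_centre (a point): Point on the wheel's vertical axis at the height of the handle pin (217 mm above the bench). Does not move.
- pointer_tip (a point): Tip of the yellow pointer carried by the gate blade, riding over the white scale (black tick every 10 mm, longer ones every 50 mm), 164 mm above the bench. Moves along the unit's +x as the gate opens, at x = 95 mm + opening in the unit's frame.
- clip_tip (a point): Tip of the red set clip (12 mm along the scale) clamped on the scale's outer edge, level with the pointer tip and 1 mm beside its path; marks the wanted opening. Must stay where it is.
- set_clip (a joint): Where the red clip is clamped on the scale: the gate opening it marks, in m. The pointer is level with the clip when joint gate equals this value.
- cleaner: White cleaner bottle, loose, upright, 64 mm wide, 170 mm tall, origin at the centre of its foot. Leave standing where it is.
- tape_roll: Loose roll of packing tape lying flat, 104 mm outside, 48 mm high, origin at the centre of its underside. Leave alone.
- screwdriver: Loose screwdriver lying flat on the bench beside the duct, on the robot's side. Leave alone.
- parts_box: Loose small open carton, 140 x 110 x 60 mm, origin at the centre of its underside. Leave alone.

How it is judged:
By the outcome, as a careful person would: the job done as asked, in the order asked, and still so for the second after the job is handed in, with the robot touching nothing.
It also fails if it takes over 72 s, if anything falls off the work surface, if the arm or the gripper's body presses on something with over 40 N, if the wrist force passes 120 N, or if a joint passes its speed limit or range.

## Working session

There is one attempt and no reset: what is moved stays moved. The work goes in short steps, Python scripts to look and compute and a tool call to move; the robot and the scene stay as the last step left them, time stands still between calls to the robot, and variables do not carry over. Pictures are saved under pics/ and viewed, and the job is handed in when it is done.

Besides the shell and the picture viewer there is one more tool, called after ">>>" as name(argument=value, ...) on one line, values as JSON. jog_arm: Moves the arm, as the interface text tells. Its arguments: {"type":"object","properties":{"commands":{"type":"array"},"grip_force":{"type":"number"}},"required":["commands"]}

```bash
mkdir -p pics; cat > h.py <<'E'
import numpy as np, cv2
from plant import robot
def K(d):
    f=d["img"].shape[0]/2/np.tan(np.radians(d["vfov"])/2); return f
def proj(d,P):
    P=np.atleast_2d(P); E=np.array(d["extrinsics"]); c=P@E[:3,:3].T+E[:3,3]; f=K(d)
    return np.c_[d["cx"]+f*c[:,0]/c[:,2], d["cy"]+f*c[:,1]/c[:,2]]
def ray(d,uv):
    E=np.array(d["extrinsics"]);R=E[:3,:3];o=-R.T@E[:3,3];f=K(d)
    v=R.T@np.array([(uv[0]-d["cx"])/f,(uv[1]-d["cy"])/f,1]);return o,v/np.linalg.norm(v)
def atz(d,uv,z):
    o,v=ray(d,uv);return o+v*(z-o[2])/v[2]
def tri(obs):
    A=np.zeros((3,3));b=np.zeros(3)
    for d,uv in obs:
        o,v=ray(d,uv);M=np.eye(3)-np.outer(v,v);A+=M;b+=M@o
    X=np.linalg.solve(A,b)
    return X,[np.round(proj(d,X)[0]-uv,1) for d,uv in obs]
def pin(d,t):
    r=robot.pinpoint(t,d)
    return [(round(x["score"],2),np.round([x["position"][1]*640,x["position"][0]*480],1)) for x in r[:3]]
E
python3 - <<'E'
from h import *
D={}
for n in ["scene","side","wrist"]:
    d=robot.read_camera(n);D[n]=d
    cv2.imwrite(f"pics/{n}0.png",d["img"])
    print(n,d["vfov"],d["cx"],d["cy"],np.round(np.array(d["extrinsics"]),3).tolist())
    for t in ["gate_unit","handle_pin","grip_mid","wheel_centre","pointer_tip","clip_tip","cleaner","tape_roll","parts_box","screwdriver"]:
        print(t,pin(d,t))
print(robot.read_state())
E
```

```text
scene 53.34575145227996 324.03561649907056 239.09970186905605 [[-0.737, 0.676, -0.002, 0.408], [0.597, 0.649, -0.471, -0.292], [-0.317, -0.348, -0.882, 1.289], [0.0, 0.0, 0.0, 1.0]]
gate_unit [(0.81, array([358.4, 269.6]))]
handle_pin [(0.53, array([335.6, 197.9]))]
grip_mid [(0.56, array([349.6, 215.4]))]
wheel_centre [(0.77, array([358.7, 223.3]))]
pointer_tip [(0.84, array([303.6, 243.4])), (0.41, array([278.1, 253. ])), (0.24, array([349.5, 216.7]))]
clip_tip [(0.37, array([276.8, 250.9])), (0.18, array([459.7, 315.7]))]
cleaner [(0.94, array([460.4, 315.3]))]
tape_roll [(0.6, array([257.3, 237.5]))]
parts_box [(0.67, array([298., 359.]))]
screwdriver [(0.58, array([389.9, 208. ]))]
side 55.29125834887586 315.15701376851905 244.46894591841667 [[0.082, 0.996, -0.017, -0.068], [0.797, -0.076, -0.599, -0.37], [-0.598, 0.035, -0.8, 1.405], [0.0, 0.0, 0.0, 1.0]]
gate_unit [(0.86, array([332.4, 261.2]))]
handle_pin [(0.67, array([298.2, 205.2])), (0.62, array([322.6, 203. ]))]
grip_mid [(0.67, array([325. , 203.4]))]
wheel_centre [(0.9, array([337.3, 200.4]))]
pointer_tip [(0.55, array
[... 797 characters left out ...]
er [(0.82, array([ 99.9, 185.9]))]
{'t': 1.65, 'q': array([-8.53697342e-02,  1.30427759e-01,  1.48819531e+00, -2.85583190e-05,
        1.52301162e+00, -8.54082944e-02]), 'dq': array([ 0.0004226 , -0.00165549,  0.0007216 , -0.00069566, -0.00089786,
       -0.00088342]), 'joint_torque': array([-7.12364854e-04, -5.59737182e+01, -4.92047167e+01,  7.68487039e-02,
        2.25591939e-02, -6.83587791e-05]), 'tool_pos': array([5.99998447e-01, 2.98280353e-05, 2.18621204e-01]), 'orientation': array([ 3.14156782e+00,  6.27134311e-05, -6.96054592e-05]), 'force': array([ 0.46561677, -0.25356229, -0.13260138]), 'wrist_torque': array([ 0.00080453,  0.0327351 , -0.00496954]), 'opening': 0.09285129036126763}
```

View pics/scene0.png

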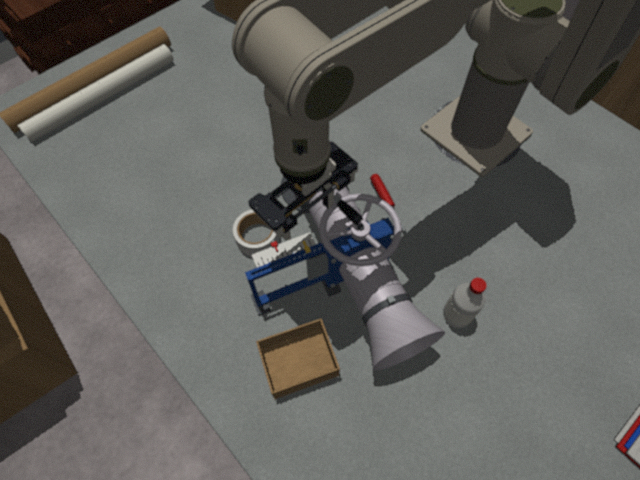

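View pics/side0.png

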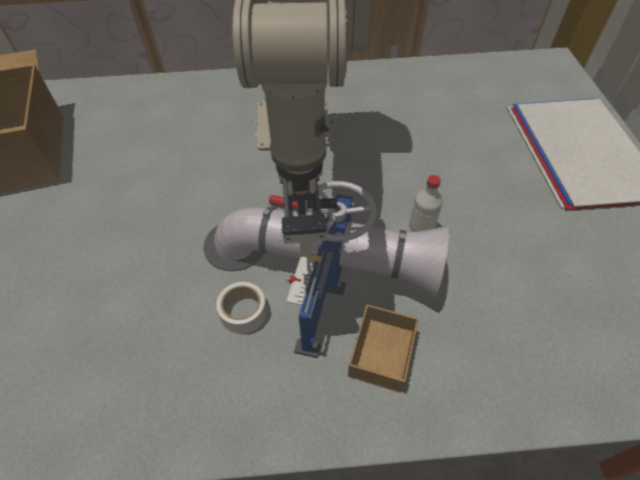

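View pics/wrist0.png

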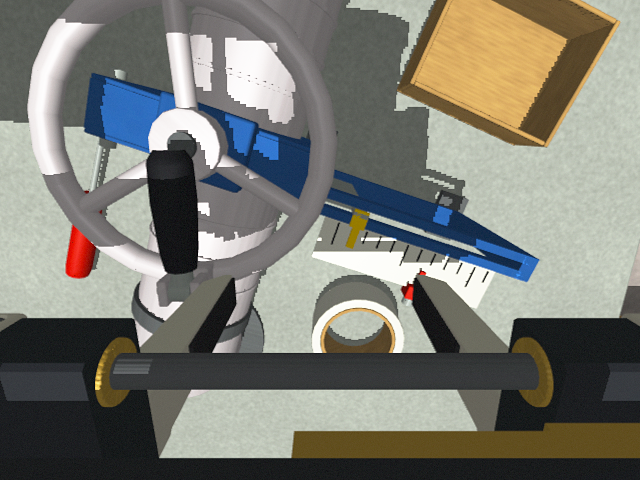

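```bash
python3 - <<'E'
from h import *
s=dict(robot.read_camera("scene"));e=robot.read_camera("side");w=robot.read_camera("wrist")
for n,a in dict(centre=[(358.7,223.3),(337.3,200.4),(171.1,145.1)],pin=[(335.6,197.9),(298.2,205.2),(182.9,288.7)],grip=[(349.6,215.4),(325,203.4),(176.5,208.1)],ptr=[(303.6,243.4),(305.5,254.8),(354.3,245.2)],clip=[(276.8,250.9),(299.5,275.6),(423.8,268.)]).items():
    X,r=tri(list(zip([s,e,w],map(np.array,a))));print(n,np.round(X,4),r)
E
```

```text
centre [0.5318 0.0738 0.2245] [array([ 0.6, -1.4]), array([0.7, 0.7]), array([3. , 0.8])]
pin [ 0.5189 -0.005   0.2058] [array([-0.3, -0.4]), array([0.2, 0.3]), array([-0.6, -0.8])]
grip [0.5297 0.0468 0.2185] [array([ 0.3, -1.5]), array([-0.6, -0. ]), array([ 5.4, -5.9])]
ptr [0.6177 0.0062 0.1639] [array([-1.1, -2.4]), array([2.6, 1.8]), array([-3. ,  0.5])]
clip [ 0.6671 -0.0108  0.1676] [array([ 0.9, -1.3]), array([1.5, 1.7]), array([0.2, 3.2])]
```

The wrist view shows the handle folded, with its lug at about (180,288) and its free end over the hub at (175,150). The yellow pointer is at (355,240) and the clip at (412,290). The three spokes are clear of the handle. I'll raise the wrist for a second view.

>>> jog_arm(commands=[-1,-0.01,0.005,-0.025,0,-1,-0.01,0.005,-0.025,0,-1,-0.01,0.005,-0.025,0,-1,-0.01,0.005,-0.025,0,-1,0,0,0,0,-1,0,0,0,0])

```text
t: 2.3
tool_pos: [0.5608, -0.0203, 0.3212]
orientation: [3.141, -0.001, 0.007]
force: [0.3, 0.6, -0.7]
opening: 0.0934
```

```bash
python3 - <<'E'
from h import *
w=robot.read_camera("wrist");cv2.imwrite("pics/wrist1.png",w["img"])
import pickle;pickle.dump(w,open("w1.pkl","wb"))
for t in ["handle_pin","grip_mid","wheel_centre","pointer_tip","clip_tip"]:print(t,pin(w,t))
print(np.array(w["extrinsics"]).round(4).tolist(),robot.read_state()["tool_pos"])
E
```

```text
handle_pin [(0.63, array([276. , 208.8]))]
grip_mid [(0.81, array([282.4, 150.7]))]
wheel_centre [(0.9, array([277.3, 110.6]))]
pointer_tip [(0.85, array([384.2, 191.6]))]
clip_tip [(0.73, array([436.3, 210.5]))]
[[1.0, -0.001, 0.0043, -0.5614], [-0.0022, -0.9579, 0.2873, -0.0818], [0.0038, -0.2873, -0.9578, 0.4826], [0.0, 0.0, 0.0, 1.0]] [ 0.55963514 -0.01974195  0.31702576]
```

View pics/wrist1.png

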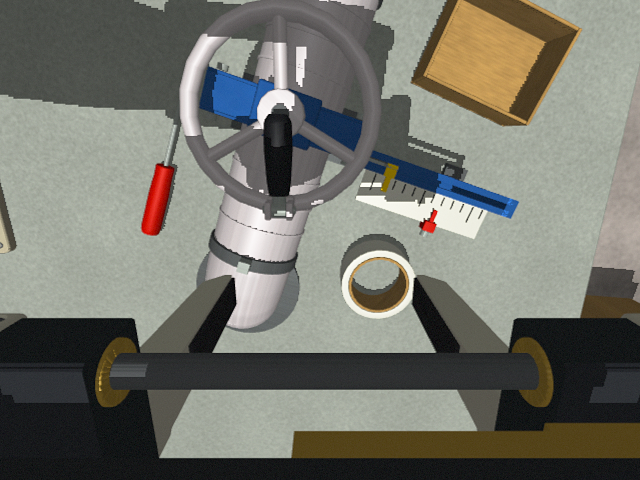

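```bash
python3 - <<'E'
import cv2
a=cv2.imread("pics/wrist1.png")
b=cv2.resize(a[140:250,350:520],None,fx=4.5,fy=4.5,interpolation=cv2.INTER_CUBIC);cv2.imwrite("pics/z1.png",b)
a=cv2.imread("pics/wrist0.png")
b=cv2.resize(a[180:320,300:500],None,fx=4,fy=4,interpolation=cv2.INTER_CUBIC);cv2.imwrite("pics/z0.png",b)
E
```

```text
(no output)
```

View pics/z1.png

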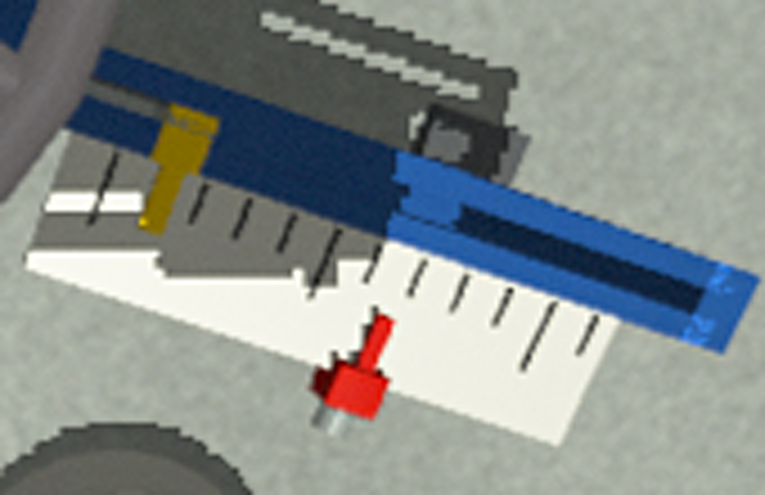

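View pics/z0.png

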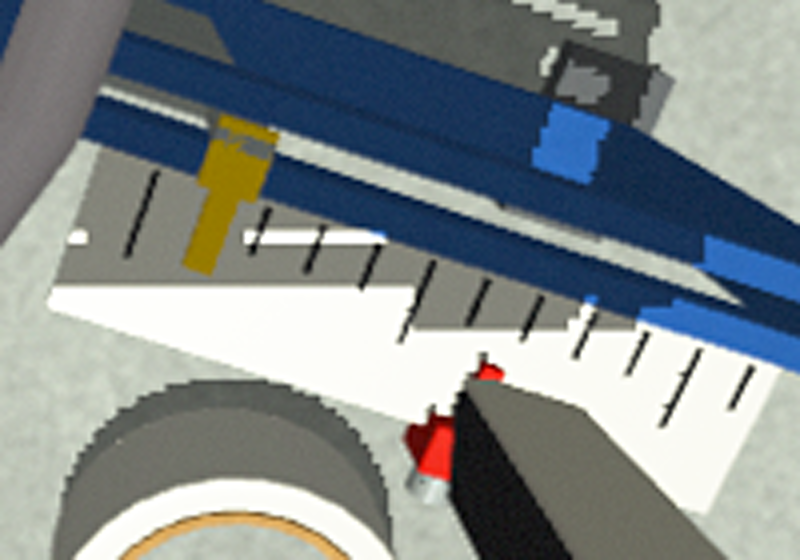

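```bash
python3 - <<'E'
from h import *
import pickle
w=pickle.load(open("w1.pkl","rb"))
w0=dict(w);w0["extrinsics"]=np.array([[1.0, -0.001, -0.0, -0.599], [-0.0, -0.958, 0.287, -0.034], [-0.0, -0.287, -0.958, 0.393], [0.0, 0.0, 0.0, 1.0]])
s=dict(robot.read_camera("scene"));e=robot.read_camera("side")
pickle.dump((w0,w,s,e),open("all.pkl","wb"))
O=dict(centre=[(171.1,145.1),(277.3,110.6),(358.7,223.3),(337.3,200.4)],pin=[(182.9,288.7),(276,208.8),(335.6,197.9),(298.2,205.2)],grip=[(176.5,208.1),(282.4,150.7),(349.6,215.4),(325,203.4)],ptr=[(354.3,245.2),(384.2,191.6),(303.6,243.4),(305.5,254.8)],clip=[(423.8,268.),(436.3,210.5),(276.8,250.9),(299.5,275.6)])
H=dict(centre=.217,pin=.217,grip=.217,ptr=.164,clip=.164)
for n,a in O.items():
    X,r=tri(list(zip([w0,w,s,e],map(np.array,a))));print(n,np.round(X,4),np.array(r).tolist())
    print("   ",[np.round(atz(d,u,H[n])[:2],4).tolist() for d,u in zip([w0,w,s,e],a)])
E
```

```text
centre [0.5288 0.0735 0.2208] [[0.7, 1.5], [2.8, 0.9], [1.5, -1.4], [0.3, 0.9]]
    [[0.5268, 0.0735], [0.5263, 0.0743], [0.5313, 0.0724], [0.523, 0.0735]]
pin [ 0.5204 -0.0037  0.208 ] [[1.0, -1.3], [-0.8, 2.7], [-0.3, -0.2], [0.9, 0.0]]
    [[0.5237, -0.0008], [0.5224, 0.0005], [0.5244, 0.0012], [0.5282, -0.0055]]
grip [0.5292 0.0463 0.2178] [[5.7, -4.9], [0.0, -0.9], [0.3, -1.7], [-0.9, -0.0]]
    [[0.5257, 0.0431], [0.5291, 0.0456], [0.5319, 0.0482], [0.5286, 0.0482]]
ptr [0.6176 0.0058 0.1638] [[-3.0, 1.1], [0.0, -0.6], [-1.2, -2.6], [2.4, 1.8]]
    [[0.6196, 0.006], [0.6176, 0.0052], [0.6197, 0.0118], [0.613, 0.0014]]
clip [ 0.6671 -0.0113  0.1676] [[0.2, 4.0], [-0.0, -0.9], [0.7, -1.5], [1.3, 1.7]]
    [[0.6679, -0.0105], [0.6684, -0.013], [0.6693, -0.0113], [0.6607, -0.0135]]
```

```bash
python3 - <<'E'
from h import *
import pickle
w0,w,s,e=pickle.load(open("all.pkl","rb"))
z=lambda x,y:(350+x/4.5,140+y/4.5)
a=atz(w,z(27,265),.162);b=atz(w,z(558,443),.162);print("edge yaw",np.degrees(np.arctan2(b[1]-a[1],b[0]-a[0])))
a=atz(w,z(105,190),.162);b=atz(w,z(540,335),.162);print("ticks yaw",np.degrees(np.arctan2(b[1]-a[1],b[0]-a[0])),np.linalg.norm(b-a))
c=np.array([.527,.0738]);th=np.linspace(0,2*np.pi,100)
for n,d,f in [("w1",w,"wrist1"),("w0",w0,"wrist0")]:
    im=cv2.imread(f"pics/{f}.png")
    for r in (.066,.080):
        P=np.c_[c[0]+r*np.cos(th),c[1]+r*np.sin(th),0*th+.195]
        cv2.polylines(im,[proj(d,P).astype(int)],True,(0,255,0) if r>.07 else (0,255,255),1)
    ang=np.radians(-93)
    for r in (.073,.029,0):
        p=proj(d,[c[0]+r*np.cos(ang),c[1]+r*np.sin(ang),.217])[0].astype(int);cv2.circle(im,tuple(int(i) for i in p),3,(255,0,255),-1)
    cv2.imwrite(f"pics/ov_{n}.png",im)
E
```

```text
edge yaw -18.678845284002115
ticks yaw -18.25223219498689 0.09977904276482233
```

View pics/ov_w1.png

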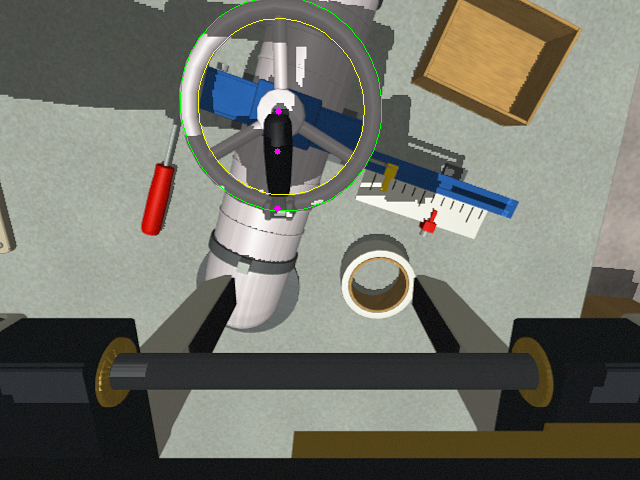

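View pics/ov_w0.png

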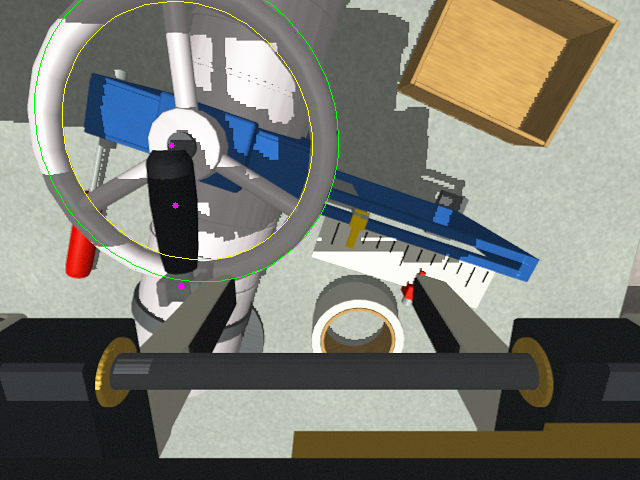

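>>> jog_arm(commands=[0,-0.012,-0.02,0.0,2,0,-0.012,-0.02,0.01,0,0,-0.011,-0.0205,0.02,0,0,0,0,0.0276,0,0,0,0,0,0,0,0,0,0,0], grip_force=25)

```text
t: 3.2
tool_pos: [0.5252, 0.0414, 0.2595]
orientation: [3.141, -0.054, -0.006]
force: [0.1, 0.2, 0.6]
opening: 0.0575
```

```bash
python3 - <<'E'
from h import *
for n in ["wrist","side"]:
    w=robot.read_camera(n)
    im=w["img"].copy()
    c=np.array([.526,.0735]);th=np.linspace(0,2*np.pi,100)
    for r in (.066,.080):
        P=np.c_[c[0]+r*np.cos(th),c[1]+r*np.sin(th),0*th+.195]
        cv2.polylines(im,[proj(w,P).astype(int)],True,(0,255,0),1)
    ang=np.radians(-92)
    for r in (.073,.029,0):
        p=proj(w,[c[0]+r*np.cos(ang),c[1]+r*np.sin(ang),.217])[0];cv2.circle(im,tuple(int(i) for i in p),2,(255,0,255),-1)
    cv2.imwrite(f"pics/{n}2.png",im)
print(robot.read_state())
E
```

```text
{'t': 3.3, 'q': array([-1.94807299e-02, -7.90897156e-02,  1.62209021e+00, -2.04230220e-04,
        1.59743497e+00,  1.58861084e-02]), 'dq': array([-0.00589568, -0.00802021, -0.02114247,  0.00067758, -0.00087027,
        0.00096624]), 'joint_torque': array([ 3.88481906e-01, -4.42458057e+01, -4.78473115e+01,  1.01481113e-01,
        4.20627196e-02, -1.86486584e-03]), 'tool_pos': array([0.52706945, 0.04086364, 0.2623935 ]), 'orientation': array([ 3.14089459e+00, -5.55562768e-02,  1.81701837e-03]), 'force': array([ 0.49109966, -0.78659117, -0.58160789]), 'wrist_torque': array([-0.00310309, -0.03011545,  0.00520947]), 'opening': 0.05010071555801753}
```

View pics/wrist2.png

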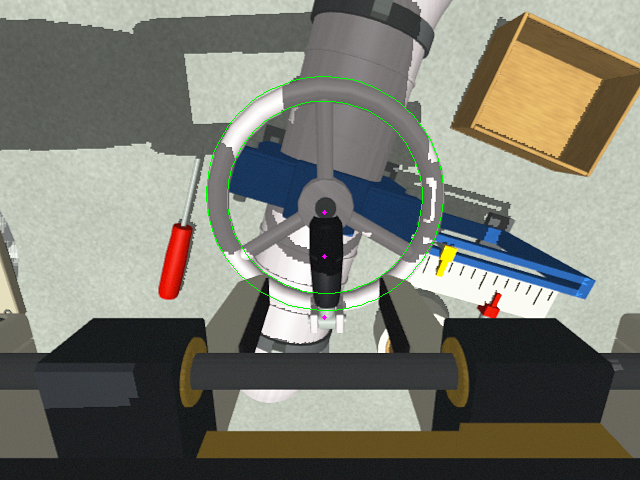

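View pics/side2.png

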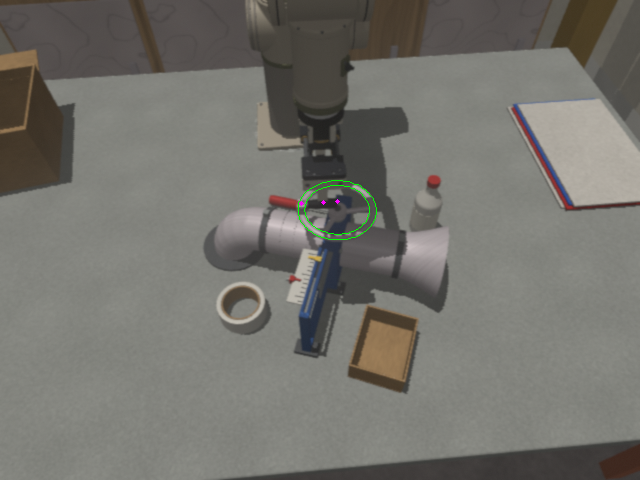

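The overlay fits: rim model matches the rim, and the grip lies at about (327,256), within 1 mm of the model. Descending and closing on the grip.

>>> jog_arm(commands=[0,0.0008,0,0.018,0,0,0,0,0.018,0,0,0,0,0.012,0,0,0,0,0.006,0,0,0,0,0,0,0,0,0,0,0])

```text
t: 3.8
tool_pos: [0.5276, 0.0411, 0.2078]
orientation: [-3.141, 0.055, -0.001]
force: [0.2, 0.3, 0.3]
opening: 0.0462
```

```bash
python3 - <<'E'
from h import *
w=robot.read_camera("wrist");cv2.imwrite("pics/wrist3.png",w["img"])
s=robot.read_state();print(s["tool_pos"],s["force"],s["opening"])
E
```

```text
[0.52789147 0.04111511 0.20829459] [ 0.68428809 -0.57695731 -0.02628452] 0.04670195971216916
```

View pics/wrist3.png

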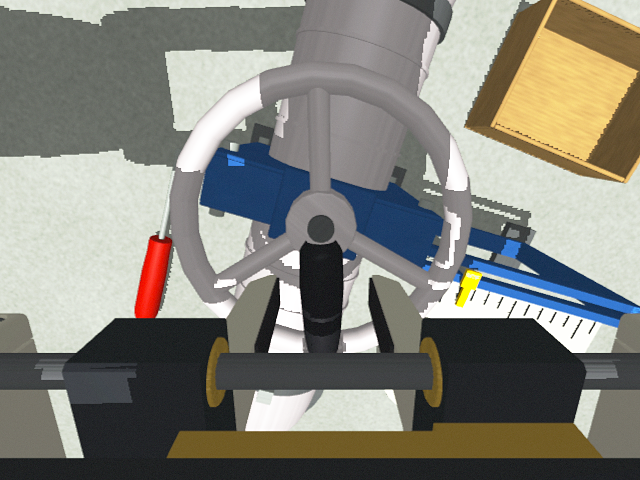

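>>> jog_arm(commands=[1,0,0,0,0,1,0,0,0,0,1,0,0,0,0,1,0,0,0,0,1,0,0,0,0,1,0,0,0,0])

```text
t: 4.35
tool_pos: [0.5268, 0.0414, 0.2072]
orientation: [-3.141, 0.055, 0.001]
force: [-4.1, 0.3, 1.9]
opening: 0.0206
```

>>> jog_arm(commands=[1,0,0.0006,-0.0071,0,1,0,0.0019,-0.0069,0,1,0,0.003,-0.0064,0,1,0,0.004,-0.0058,0,1,0,0.005,-0.005,0,1,0,0,0,0,1,0,0,0,0])

```text
t: 4.93
tool_pos: [0.5266, 0.0268, 0.2398]
orientation: [-3.141, 0.055, -0.0]
force: [-5.6, 3.5, 1.5]
opening: 0.0207
```

```bash
python3 - <<'E'
from h import *
w=robot.read_camera("wrist");cv2.imwrite("pics/wrist4.png",w["img"])
s=robot.read_state();print(s["tool_pos"],s["force"],s["opening"])
E
```

```text
[0.52653092 0.02678526 0.23976755] [-5.10034347  3.70264752  2.12338948] 0.02023922337476241
```

View pics/wrist4.png

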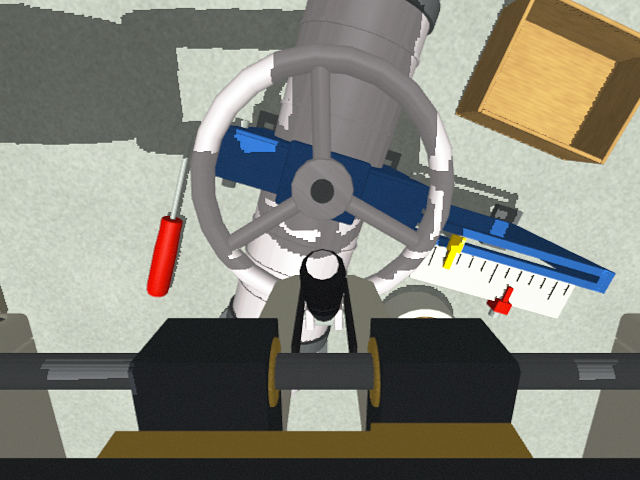

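The handle is about halfway up, held between the pads at (323,280). Continuing to the stop.

>>> jog_arm(commands=[1,0,0.0058,-0.0041,0,1,0,0.0065,-0.003,0,1,0,0.0068,-0.0018,0,1,0,0.0071,-0.0006,0,1,0,0.002,0,0,1,0,0,0,0,1,0,0,0,0])

```text
t: 5.57
tool_pos: [0.5261, -0.0011, 0.2507]
orientation: [-3.14, 0.054, -0.004]
force: [-6.2, 5.0, 8.0]
opening: 0.0187
```

```bash
python3 - <<'E'
from h import *
for n in ["wrist","side","scene"]:
  w=robot.read_camera(n);im=w["img"]
  if n!="wrist":
    p=proj(w,[.5265,0,.25])[0].astype(int);im=cv2.resize(im[p[1]-60:p[1]+60,p[0]-80:p[0]+80],None,fx=5,fy=5,interpolation=cv2.INTER_CUBIC)
  cv2.imwrite(f"pics/{n}5.png",im)
s=robot.read_state();print(s["tool_pos"],s["force"],s["opening"])
E
```

```text
[ 0.52614461 -0.00108045  0.25066934] [-6.97913309  4.43098763  8.63215943] 0.018606097001175617
```

View pics/wrist5.png

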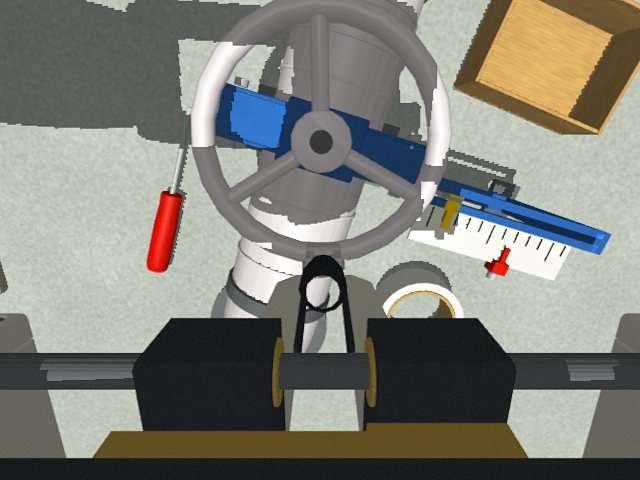

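View pics/side5.png

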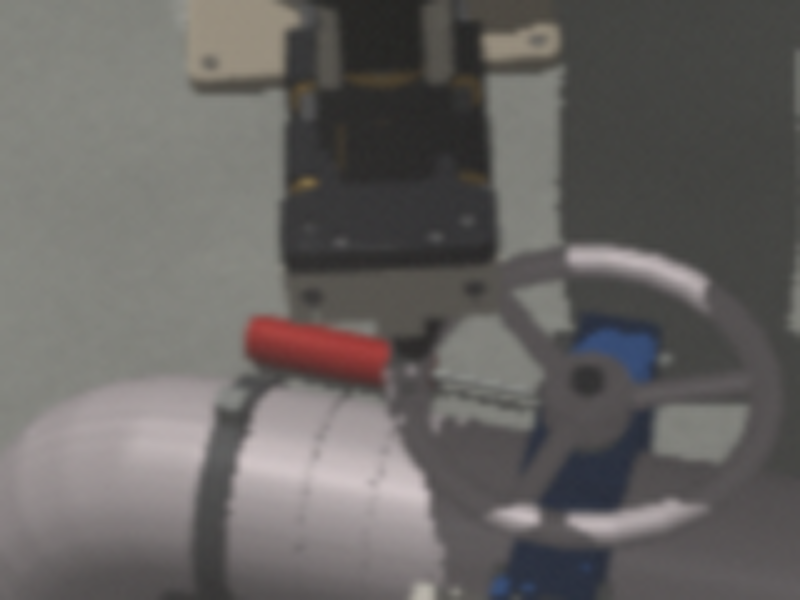

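View pics/scene5.png

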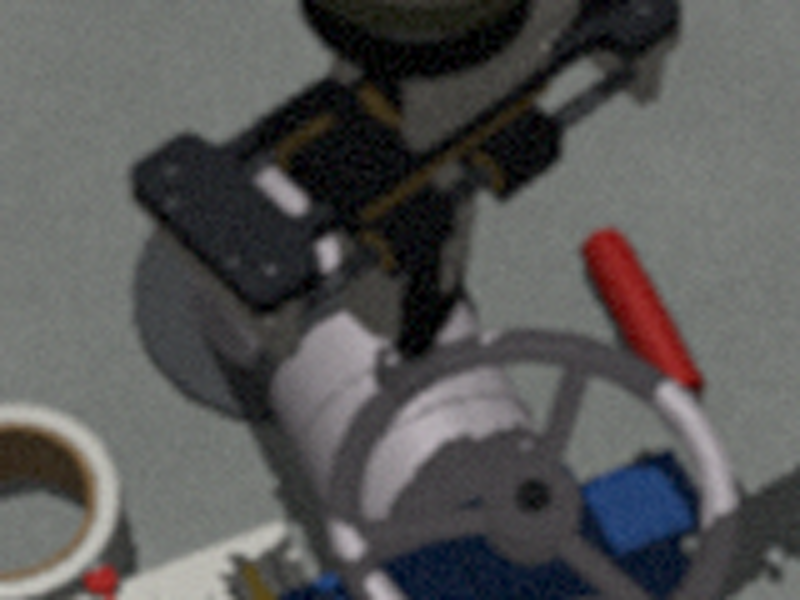

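```bash
python3 - <<'E'
from h import *
w=robot.read_camera("wrist");im=w["img"]
for t in ["handle_pin","grip_mid","wheel_centre"]:print(t,pin(w,t))
c=np.array([.526,.0735])
for a in (-92,-91,-90):
  for h in (0,.1,.2,.3):
    r=.073-.072*np.sin(h);z=.217+.072*np.cos(h);a_=np.radians(a)
    print(a,h,proj(w,[c[0]+r*np.cos(a_),c[1]+r*np.sin(a_),z])[0].round(1),proj(w,[c[0]+.073*np.cos(a_),c[1]+.073*np.sin(a_),.217])[0].round(1))
b=cv2.resize(im[230:330,250:400],None,fx=5,fy=5,interpolation=cv2.INTER_CUBIC);cv2.imwrite("pics/z5.png",b)
print(robot.read_state()["tool_pos"])
E
```

```text
handle_pin [(0.93, array([323.2, 265.1]))]
grip_mid [(0.92, array([322.3, 279. ]))]
wheel_centre [(0.9, array([322.9, 141.6]))]
-92 0 [319.3 325.8] [320.5 263.5]
-92 0.1 [319.2 310.1] [320.5 263.5]
-92 0.2 [319.2 293.4] [320.5 263.5]
-92 0.3 [319.2 276. ] [320.5 263.5]
-91 0 [322.3 325.8] [322.5 263.5]
-91 0.1 [322.  310.1] [322.5 263.5]
-91 0.2 [321.7 293.3] [322.5 263.5]
-91 0.3 [321.4 276. ] [322.5 263.5]
-90 0 [325.3 325.7] [324.6 263.5]
-90 0.1 [324.7 310. ] [324.6 263.5]
-90 0.2 [324.1 293.3] [324.6 263.5]
-90 0.3 [323.5 275.9] [324.6 263.5]
[ 0.52613464 -0.00108675  0.25066303]
```

View pics/z5.png

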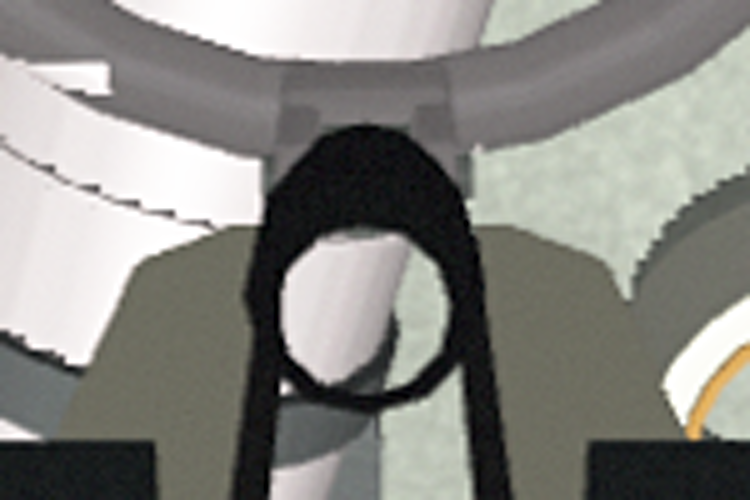

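The handle isn't upright yet. Its end shows at row 294 instead of the expected 326, so it leans in by about 0.2 rad and has slipped in the pads. I'll regrip with the jaws radial, so that squeezing and pushing out stands it up.

>>> jog_arm(commands=[0,0,0,0,0,0,0,0,0,0,0,0,0,0,0,0,0,-0.005,0,0,0,0,-0.005,0.002,0,0,0,0,0,7,0,0,0,0,7,0,0,0,0,7,0,0,0,0,7,0,0,0,0,7,0,0,0,0,7,0,0,0,0,7,0,0,0,0,7,0,0,0,0,7,0,0,0,0,7,0,0,0,0,7,0,0,0,0,7,0,0,0,0,6,0,0,0,0,0,0,0,0,0,0])

```text
t: 7.58
tool_pos: [0.5261, 0.0089, 0.2455]
orientation: [2.186, -2.256, -0.0]
force: [-0.4, 0.5, 0.1]
opening: 0.0468
```

```bash
python3 - <<'E'
from h import *
w=robot.read_camera("wrist");cv2.imwrite("pics/wrist6.png",w["img"])
s=robot.read_state();print(s["tool_pos"],s["orientation"],s["force"],s["opening"],s["q"])
E
```

```text
[0.52607287 0.00886708 0.24560378] [ 2.18689495e+00 -2.25533371e+00 -2.19724455e-04] [-0.9250695  -0.02739874  0.10539211] 0.046466258148737005 [-8.06295050e-02 -8.01067003e-02  1.65335291e+00  2.47022373e-05
  1.56851086e+00  1.52097713e+00]
```

View pics/wrist6.png

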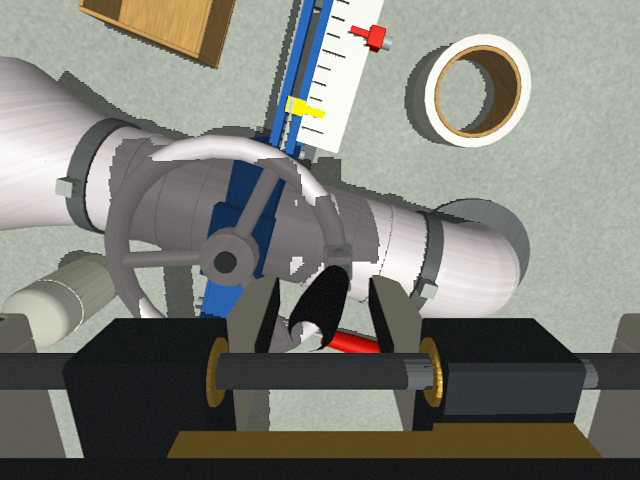

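>>> jog_arm(commands=[1,0,0,0,0,1,0,0,0,0,1,0,0,0,0,1,0,0,0,0,1,0.003,0,0,0,1,0.003,0,0,0,1,0.003,0,0,0,1,0.001,0,0,0,1,0,0,0,0,1,0,0,0,0], grip_force=30)

```text
t: 8.47
tool_pos: [0.5261, 0.0003, 0.2464]
orientation: [-2.181, 2.256, 0.003]
force: [-0.7, 8.4, 5.6]
opening: 0.0213
```

```bash
python3 - <<'E'
from h import *
w=robot.read_camera("wrist");cv2.imwrite("pics/wrist7.png",w["img"])
s=robot.read_state();print(s["tool_pos"],s["orientation"],s["force"],s["opening"],s["q"])
c=np.array([.526,.0735])
for t in ["handle_pin","grip_mid","wheel_centre","pointer_tip","clip_tip"]:print(t,pin(w,t))
for a in (-92,-91,-90):
  for h in (0,.1,.2):
    r=.073-.072*np.sin(h);z=.217+.072*np.cos(h);a_=np.radians(a)
    print(a,h,proj(w,[c[0]+r*np.cos(a_),c[1]+r*np.sin(a_),z])[0].round(1),proj(w,[c[0]+.073*np.cos(a_),c[1]+.073*np.sin(a_),.217])[0].round(1))
E
```

```text
[5.26081631e-01 3.29431936e-04 2.46468481e-01] [-2.18135225  2.25608805  0.00265241] [-1.07306134  7.842523    5.10114133] 0.020972779699572265 [-0.09951104 -0.08204312  1.65362683  0.00368884  1.56909988  1.50496172]
handle_pin [(0.87, array([318.7, 270. ]))]
grip_mid [(0.93, array([325. , 301.5]))]
wheel_centre [(0.94, array([206.5, 266.7]))]
pointer_tip [(0.81, array([313.6, 113.5]))]
clip_tip [(0.59, array([336.5,  27.1]))]
-92 0 [322.8 339. ] [323.6 271.5]
-92 0.1 [305.4 338.5] [323.6 271.5]
-92 0.2 [288.5 337. ] [323.6 271.5]
-91 0 [322.8 336.3] [323.6 269.6]
-91 0.1 [305.3 336. ] [323.6 269.6]
-91 0.2 [288.4 334.8] [323.6 269.6]
-90 0 [322.7 333.6] [323.5 267.6]
-90 0.1 [305.2 333.6] [323.5 267.6]
-90 0.2 [288.2 332.6] [323.5 267.6]
```

View pics/wrist7.png

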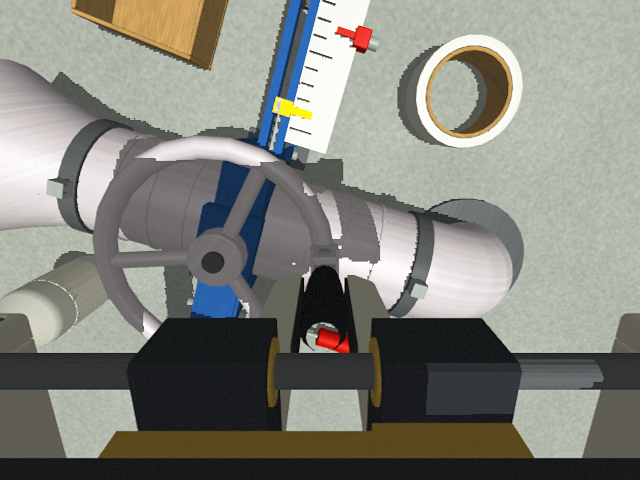

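```bash
cat > crank.py <<'E'
from h import *
C=np.array([.526,.0735]);R=.0745
def rows(phi,psi,n,dphi,dpsi,p=None):
    """phi pin angle deg, psi tool yaw deg"""
    if p is None: p=C+R*np.array([np.cos(np.radians(phi)),np.sin(np.radians(phi))])
    out=[]
    for i in range(n):
        phi+=dphi;q=C+R*np.array([np.cos(np.radians(phi)),np.sin(np.radians(phi))])
        d=q-p;s=np.radians(psi);dx=round(d@[np.cos(s),np.sin(s)],4);dy=round(d@[np.sin(s),-np.cos(s)],4)
        p=p+dx*np.array([np.cos(s),np.sin(s)])+dy*np.array([np.sin(s),-np.cos(s)])
        psi+=dpsi;out+=[1,dx,dy,0,-dpsi]
    print([float(x) if x!=1 else 1 for x in out]);print(phi,psi,p)
E
python3 - <<'E'
from crank import *
rows(-90,-92,10,6,4.5)
import pickle
w=robot.read_camera("wrist")
a=atz(w,(313.6,113.5),.164);b=atz(w,(336.5,27.1),.164)
u=np.array([np.cos(np.radians(-18.5)),np.sin(np.radians(-18.5))]);print(a,b,(b-a)[:2]@u)
print(b[:2]@u-C@u-.095,a[:2]@u-C@u-.095)
E
```

```text
[1, -0.0007, -0.0078, 0.0, -4.5, 1, -0.0009, -0.0077, 0.0, -4.5, 1, -0.001, -0.0077, 0.0, -4.5, 1, -0.0013, -0.0077, 0.0, -4.5, 1, -0.0015, -0.0077, 0.0, -4.5, 1, -0.0017, -0.0076, 0.0, -4.5, 1, -0.0019, -0.0076, 0.0, -4.5, 1, -0.0021, -0.0075, 0.0, -4.5, 1, -0.0023, -0.0074, 0.0, -4.5, 1, -0.0024, -0.0074, 0.0, -4.5]
-30 -47.0 [0.59051623 0.03620505]
[0.61736963 0.00438642 0.164     ] [ 0.66882067 -0.01240937  0.164     ] 0.05412161807628546
0.06769966128464991 0.013578043208364449
```

The handle is now upright, with its top at (322,338) and the pin at (320,270) as predicted. The pointer has about 54 mm to travel, which is roughly 310° of wheel. Starting to crank.

>>> jog_arm(commands=[1,-0.0007,-0.0078,0.0,-4.5,1,-0.0009,-0.0077,0.0,-4.5,1,-0.001,-0.0077,0.0,-4.5,1,-0.0013,-0.0077,0.0,-4.5,1,-0.0015,-0.0077,0.0,-4.5,1,-0.0017,-0.0076,0.0,-4.5,1,-0.0019,-0.0076,0.0,-4.5,1,-0.0021,-0.0075,0.0,-4.5,1,-0.0023,-0.0074,0.0,-4.5,1,-0.0024,-0.0074,0.0,-4.5,1,0,0,0,0,1,0,0,0,0])

```text
t: 9.82
tool_pos: [0.5899, 0.0364, 0.2465]
orientation: [-2.881, 1.251, 0.002]
force: [-4.7, 3.4, 8.3]
opening: 0.0211
```

```bash
cat > chk.py <<'E'
from crank import *
import sys
def chk(name,phi):
    w=robot.read_camera("wrist");cv2.imwrite(f"pics/{name}.png",w["img"])
    s=robot.read_state();p=s["tool_pos"];r=p[:2]-C
    print(p,"rad",np.hypot(*r),"ang",np.degrees(np.arctan2(r[1],r[0])),"F",s["force"].round(1),s["opening"],s["q"].round(2),"t",s["t"])
    print("yaw",2*np.degrees(np.arctan2(s["orientation"][1],s["orientation"][0])))
    for t in ["handle_pin","grip_mid","pointer_tip","clip_tip"]:
        q=pin(w,t);print(t,q)
        if q and "tip" in t:
            u=np.array([np.cos(np.radians(-18.5)),np.sin(np.radians(-18.5))]);print("  opening",(atz(w,q[0][1],.164)[:2]-C)@u-.095)
    a=np.radians(phi);P=[np.r_[C+.073*np.array([np.cos(a),np.sin(a)]),z] for z in (.217,.261,.289)];print("pred pin,mid,top",proj(w,P).round(0).tolist())
E
python3 -c "
from chk import *
chk('wrist8',-30)"
```

```text
[0.58981226 0.03632366 0.24643202] rad 0.07385177456359289 ang -30.22461683726348 F [-4.7  3.4  7.1] 0.020834375196628927 [-0.03  0.1   1.47  0.    1.57  0.79] t 9.8667
yaw 313.0410387943566
handle_pin [(0.85, array([322.9, 268.4])), (0.65, array([212.9, 298.9])), (0.25, array([444.9, 207. ]))]
grip_mid []
pointer_tip [(0.95, array([391.6, 233.7])), (0.49, array([323.4, 304.8]))]
  opening 0.024346926626808693
clip_tip [(0.68, array([446. , 205.5])), (0.4, array([323.9, 303.6]))]
  opening 0.06855243330688127
pred pin,mid,top [[323.0, 268.0], [323.0, 302.0], [322.0, 334.0]]
```

View pics/wrist8.png

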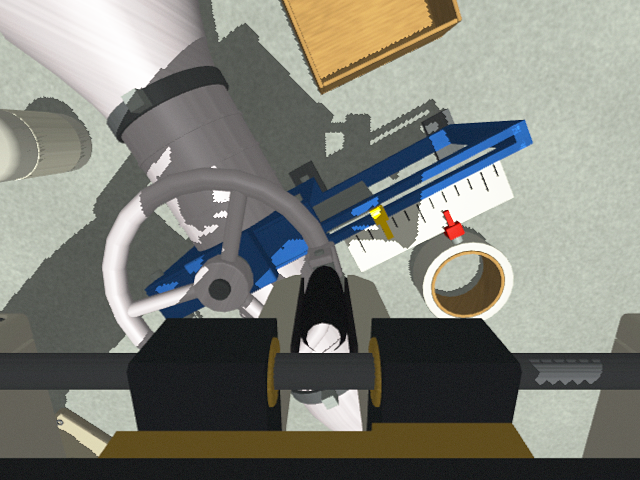

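Cranking works: the pointer moved 10.7 mm, matching the 60° turned, and the handle is still upright. Next 120°.

```bash
python3 -c "
from crank import *
rows(-30,-47,20,6,4.5)"
```

```text
[1, -0.0027, -0.0073, 0.0, -4.5, 1, -0.0028, -0.0073, 0.0, -4.5, 1, -0.0031, -0.0072, 0.0, -4.5, 1, -0.0032, -0.0071, 0.0, -4.5, 1, -0.0034, -0.007, 0.0, -4.5, 1, -0.0036, -0.0069, 0.0, -4.5, 1, -0.0038, -0.0068, 0.0, -4.5, 1, -0.004, -0.0067, 0.0, -4.5, 1, -0.0041, -0.0066, 0.0, -4.5, 1, -0.0043, -0.0065, 0.0, -4.5, 1, -0.0045, -0.0064, 0.0, -4.5, 1, -0.0046, -0.0063, 0.0, -4.5, 1, -0.0048, -0.0061, 0.0, -4.5, 1, -0.005, -0.0061, 0.0, -4.5, 1, -0.0051, -0.0058, 0.0, -4.5, 1, -0.0053, -0.0058, 0.0, -4.5, 1, -0.0054, -0.0056, 0.0, -4.5, 1, -0.0055, -0.0055, 0.0, -4.5, 1, -0.0057, -0.0053, 0.0, -4.5, 1, -0.0059, -0.0052, 0.0, -4.5]
90 43.0 [0.52595443 0.14802723]
```

>>> jog_arm(commands=[1,-0.0027,-0.0073,0.0,-4.5,1,-0.0028,-0.0073,0.0,-4.5,1,-0.0031,-0.0072,0.0,-4.5,1,-0.0032,-0.0071,0.0,-4.5,1,-0.0034,-0.007,0.0,-4.5,1,-0.0036,-0.0069,0.0,-4.5,1,-0.0038,-0.0068,0.0,-4.5,1,-0.004,-0.0067,0.0,-4.5,1,-0.0041,-0.0066,0.0,-4.5,1,-0.0043,-0.0065,0.0,-4.5,1,-0.0045,-0.0064,0.0,-4.5,1,-0.0046,-0.0063,0.0,-4.5,1,-0.0048,-0.0061,0.0,-4.5,1,-0.005,-0.0061,0.0,-4.5,1,-0.0051,-0.0058,0.0,-4.5,1,-0.0053,-0.0058,0.0,-4.5,1,-0.0054,-0.0056,0.0,-4.5,1,-0.0055,-0.0055,0.0,-4.5,1,-0.0057,-0.0053,0.0,-4.5,1,-0.0059,-0.0052,0.0,-4.5])

```text
t: 11.73
tool_pos: [0.5273, 0.1462, 0.2465]
orientation: [2.919, 1.154, 0.005]
force: [8.4, -5.1, 1.5]
opening: 0.0205
```

```bash
python3 -c "
from chk import *
chk('wrist9',90)
rows(90,43,10,6,4.5)"
```

```text
[0.52595874 0.14627748 0.24655154] rad 0.07277749288415213 ang 90.0324862150727 F [ 4.4 -5.9  3.2] 0.021005534103998552 [ 0.18 -0.03  1.6  -0.    1.57 -0.58] t 11.7833
yaw 43.52622610008066
handle_pin [(0.97, array([325.1, 268. ]))]
grip_mid [(0.71, array([325.6, 302.1]))]
pointer_tip []
clip_tip [(0.62, array([325.2, 305.4]))]
  opening -0.06972945602471382
pred pin,mid,top [[324.0, 267.0], [324.0, 302.0], [324.0, 334.0]]
[1, -0.006, -0.005, 0.0, -4.5, 1, -0.0061, -0.0049, 0.0, -4.5, 1, -0.0062, -0.0047, 0.0, -4.5, 1, -0.0064, -0.0045, 0.0, -4.5, 1, -0.0064, -0.0043, 0.0, -4.5, 1, -0.0066, -0.0042, 0.0, -4.5, 1, -0.0067, -0.0041, 0.0, -4.5, 1, -0.0068, -0.0038, 0.0, -4.5, 1, -0.0069, -0.0036, 0.0, -4.5, 1, -0.0069, -0.0035, 0.0, -4.5]
150 88.0 [0.4615077  0.11077906]
```

View pics/wrist9.png

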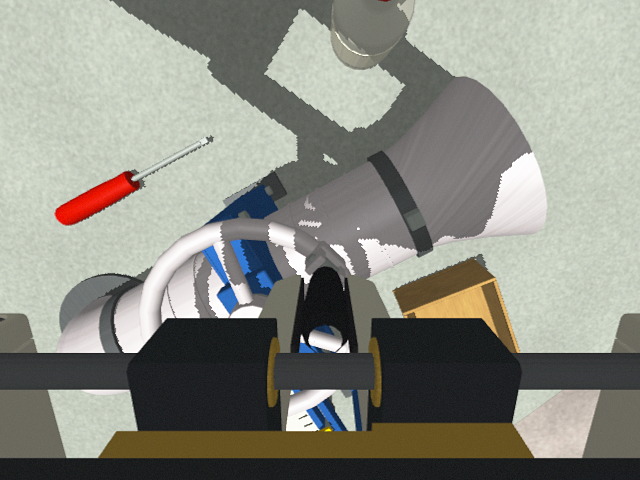

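```bash
python3 -c "
from crank import *
rows(90,43,18,6,4)"
```

```text
[1, -0.006, -0.005, 0.0, -4.0, 1, -0.0061, -0.0048, 0.0, -4.0, 1, -0.0063, -0.0046, 0.0, -4.0, 1, -0.0065, -0.0044, 0.0, -4.0, 1, -0.0066, -0.0041, 0.0, -4.0, 1, -0.0068, -0.0039, 0.0, -4.0, 1, -0.0068, -0.0036, 0.0, -4.0, 1, -0.0071, -0.0035, 0.0, -4.0, 1, -0.0071, -0.0031, 0.0, -4.0, 1, -0.0072, -0.003, 0.0, -4.0, 1, -0.0073, -0.0026, 0.0, -4.0, 1, -0.0075, -0.0024, 0.0, -4.0, 1, -0.0074, -0.0022, 0.0, -4.0, 1, -0.0076, -0.0019, 0.0, -4.0, 1, -0.0076, -0.0016, 0.0, -4.0, 1, -0.0077, -0.0014, 0.0, -4.0, 1, -0.0077, -0.001, 0.0, -4.0, 1, -0.0078, -0.0009, 0.0, -4.0]
198 115 [0.45510728 0.0504623 ]
```

>>> jog_arm(commands=[1,-0.006,-0.005,0.0,-4.0,1,-0.0061,-0.0048,0.0,-4.0,1,-0.0063,-0.0046,0.0,-4.0,1,-0.0065,-0.0044,0.0,-4.0,1,-0.0066,-0.0041,0.0,-4.0,1,-0.0068,-0.0039,0.0,-4.0,1,-0.0068,-0.0036,0.0,-4.0,1,-0.0071,-0.0035,0.0,-4.0,1,-0.0071,-0.0031,0.0,-4.0,1,-0.0072,-0.003,0.0,-4.0,1,-0.0073,-0.0026,0.0,-4.0,1,-0.0075,-0.0024,0.0,-4.0,1,-0.0074,-0.0022,0.0,-4.0,1,-0.0076,-0.0019,0.0,-4.0,1,-0.0076,-0.0016,0.0,-4.0,1,-0.0077,-0.0014,0.0,-4.0,1,-0.0077,-0.001,0.0,-4.0,1,-0.0078,-0.0009,0.0,-4.0,1,0,0,0,0])

```text
t: 13.57
tool_pos: [0.4567, 0.0502, 0.2465]
orientation: [1.681, 2.651, 0.007]
force: [7.8, 3.3, 1.5]
opening: 0.0209
```

```bash
cat > gate.py <<'E'
from crank import *
u=np.array([np.cos(np.radians(-18.5)),np.sin(np.radians(-18.5))])
def gate(tag):
  for n in ["side","scene"]:
    d=robot.read_camera(n);r={}
    for t in ["pointer_tip","clip_tip"]:
        q=pin(d,t);r[t]=q
        if q: print(n,t,q[0],((atz(d,q[0][1],.164)[:2]-C)@u-.095).round(4))
    p=proj(d,np.r_[C+u*.15+np.array([-.01,-.03]),.164])[0].astype(int)
    im=cv2.resize(d["img"][p[1]-40:p[1]+40,p[0]-53:p[0]+53],None,fx=7,fy=7,interpolation=cv2.INTER_CUBIC);cv2.imwrite(f"pics/g{tag}_{n}.png",im)
E
python3 -c "
from chk import *
chk('wrist10',198)
from gate import *
gate(1)"
```

```text
[0.45668984 0.05031612 0.24653977] rad 0.07308482036643266 ang -161.50519023692473 F [7.6 2.5 2. ] 0.020984304160478844 [-0.   -0.27  1.82  0.    1.59 -2.01] t 13.6167
yaw 115.05455166158426
handle_pin [(0.62, array([321. , 268.6]))]
grip_mid [(0.66, array([328. , 303.2]))]
pointer_tip []
clip_tip []
pred pin,mid,top [[325.0, 270.0], [325.0, 304.0], [325.0, 337.0]]
side pointer_tip (0.75, array([297.8, 275.2])) 0.0602
side clip_tip (0.44, array([300.9, 277.8])) 0.0646
scene pointer_tip (0.91, array([282.8, 250. ])) 0.0564
scene clip_tip (0.53, array([277.7, 248.9])) 0.0646
```

View pics/wrist10.png

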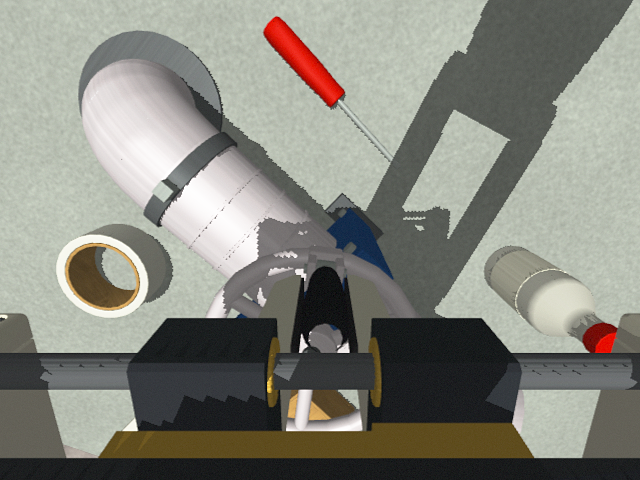

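View pics/g1_side.png

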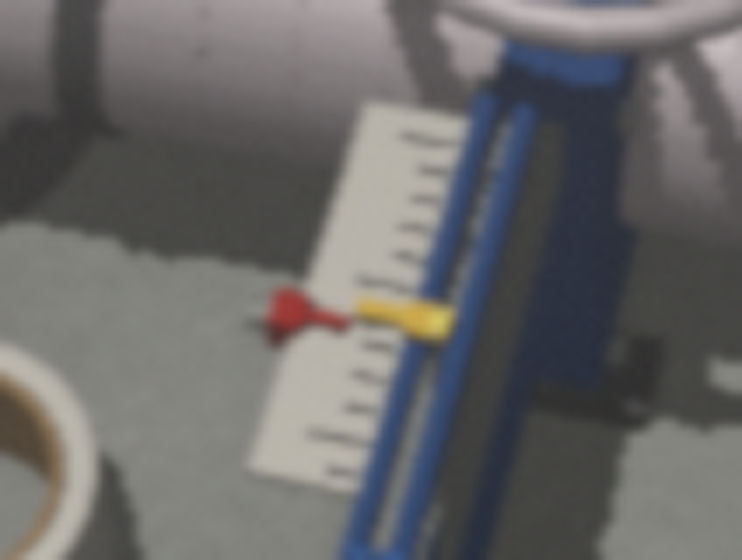

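View pics/g1_scene.png

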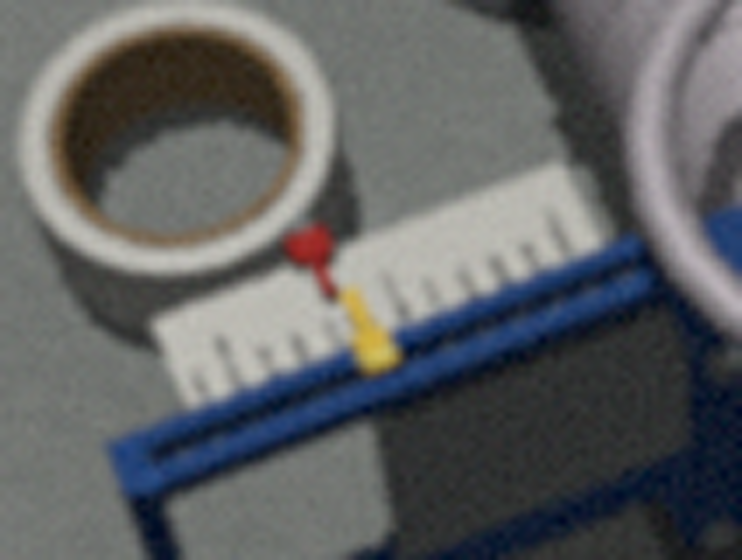

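About 23° remains, which puts the target pin angle near 222°. Finishing the crank, then I'll release and check the pointer close up.

```bash
python3 -c "
from crank import *
rows(198,115,6,3.9,2.8)"
```

```text
[1, -0.0051, -0.0004, 0.0, -2.8, 1, -0.005, -0.0004, 0.0, -2.8, 1, -0.0051, -0.0002, 0.0, -2.8, 1, -0.005, -0.0002, 0.0, -2.8, 1, -0.0051, -0.0001, 0.0, -2.8, 1, -0.0051, 0.0001, 0.0, -2.8]
221.40000000000003 131.8 [0.47014526 0.02422656]
```

>>> jog_arm(commands=[1,-0.0051,-0.0004,0.0,-2.8,1,-0.005,-0.0004,0.0,-2.8,1,-0.0051,-0.0002,0.0,-2.8,1,-0.005,-0.0002,0.0,-2.8,1,-0.0051,-0.0001,0.0,-2.8,1,-0.0051,0.0001,0.0,-2.8,1,0,0,0,0,1,0,0,0,0])

```text
t: 14.78
tool_pos: [0.4711, 0.0249, 0.2465]
orientation: [1.281, 2.867, 0.006]
force: [3.6, 5.8, 3.6]
opening: 0.021
```

```bash
python3 -c "
from chk import *
s=robot.read_state();r=s['tool_pos'][:2]-C;print(s['tool_pos'],np.hypot(*r),np.degrees(np.arctan2(r[1],r[0]))+360,s['force'])
from gate import *
gate(2)"
```

```text
[0.47105087 0.02490027 0.24650561] 0.07335762287439791 221.49113936575196 [3.630704   5.7907146  3.63293023]
side pointer_tip (0.93, array([297.8, 277.7])) 0.0657
side clip_tip (0.56, array([333.8, 201.9])) -0.1393
scene pointer_tip (0.69, array([275.4, 252.2])) 0.0714
scene clip_tip (0.36, array([276.9, 250.2])) 0.0671
```

>>> jog_arm(commands=[0,0,0,0,0,0,0,0,0,0,0,0,0,0,0,0,0,0,0,0,0,0,0,-0.03,0,0,0,0,-0.03,0,0,0,0,-0.03,0,0,-0.0291,0.0222,0,0,0,-0.0291,0.0222,0,0,0,-0.0291,0.0222,0,0,0,-0.0291,0.0222,0,0,0,-0.0291,0.0222,0,0,0,0,0,0,0,0,0,0,0,0,0,0,0,0,0])

```text
t: 16.33
tool_pos: [0.6492, -0.0108, 0.3349]
orientation: [-1.282, -2.866, 0.001]
force: [-0.6, -0.2, 0.0]
opening: 0.0462
```

```bash
python3 -c "
from chk import *
chk('wrist11',221.5)"
```

```text
[ 0.64901412 -0.01057559  0.33632123] rad 0.14900059803800522 ang -34.35116001549104 F [-0.8  0.9  0.4] 0.04683629380849716 [-0.1   0.25  1.14  0.    1.75 -2.4 ] t 16.3833
yaw 131.80189288492213
handle_pin [(0.85, array([512.7,  92.4]))]
grip_mid [(0.85, array([551.8,  84. ]))]
pointer_tip [(0.61, array([312.6, 228. ]))]
  opening 0.06414738701247075
clip_tip [(0.53, array([308.2, 225.2]))]
  opening 0.0665235089392715
pred pin,mid,top [[513.0, 93.0], [549.0, 86.0], [579.0, 80.0]]
```

View pics/wrist11.png

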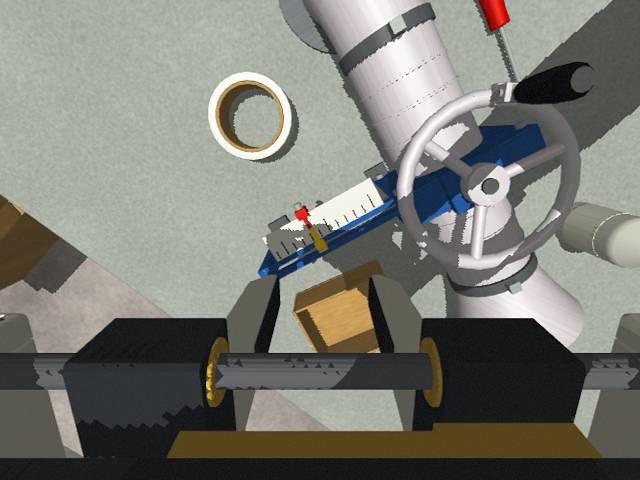

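```bash
python3 - <<'E'
import cv2
a=cv2.imread("pics/wrist11.png")
b=cv2.resize(a[185:265,260:366],None,fx=7,fy=7,interpolation=cv2.INTER_CUBIC);cv2.imwrite("pics/z11.png",b)
E
```

```text
(no output)
```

View pics/z11.png

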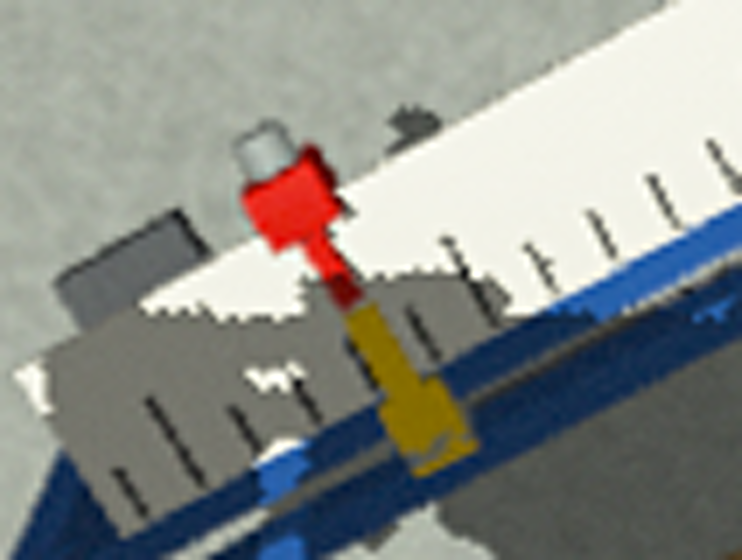

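>>> jog_arm(commands=[0,0,0.009,0.03,0,0,0,0.009,0.03,0,0,0,0.009,0.03,0,0,0,0,0,0,0,0,0,0,0,0,0,0,0,0])

```text
t: 17.08
tool_pos: [0.6699, 0.0071, 0.2484]
orientation: [1.282, 2.866, 0.001]
force: [-0.5, -0.7, 0.2]
opening: 0.0468
```

```bash
python3 -c "
from chk import *
chk('wrist12',221.5)
a=cv2.imread('pics/wrist12.png');cv2.imwrite('pics/z12.png',cv2.resize(a[175:295,240:400],None,fx=5,fy=5,interpolation=cv2.INTER_CUBIC))
import pickle;pickle.dump(robot.read_camera('wrist'),open('w12.pkl','wb'))"
```

```text
[0.67044563 0.00695231 0.24933643] rad 0.15903815509741517 ang -24.73604395219776 F [0.4 0.3 1. ] 0.04631302273590715 [-0.07  0.31  1.23 -0.    1.6  -2.37] t 17.1333
yaw 131.7968272105615
handle_pin [(0.91, array([614.5,  15.8]))]
grip_mid []
pointer_tip [(0.65, array([311.4, 223.7])), (0.28, array([627.8, 216.9]))]
  opening 0.06331032683368928
clip_tip [(0.85, array([302.1, 219.4]))]
  opening 0.06766961698081803
pred pin,mid,top [[614.0, 16.0], [706.0, -20.0], [804.0, -59.0]]
```

View pics/z12.png

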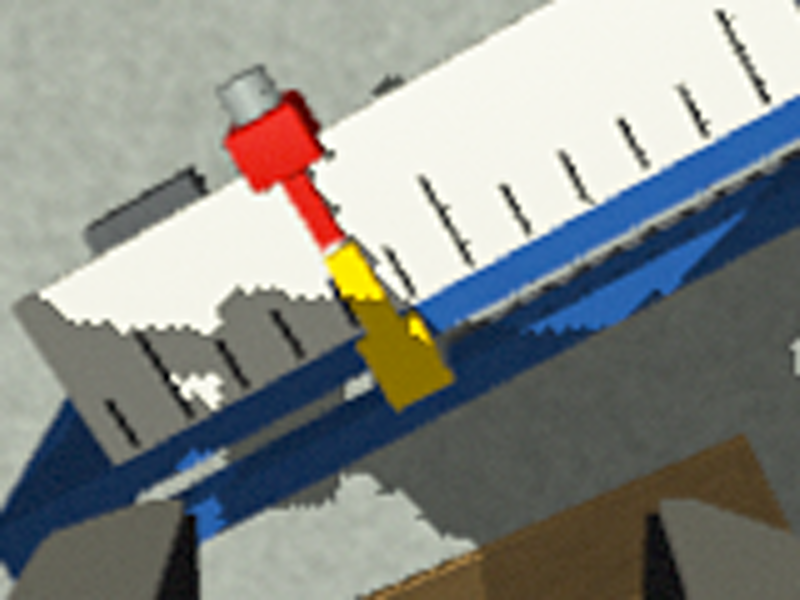

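```bash
python3 - <<'E'
from crank import *
import pickle
w=pickle.load(open("w12.pkl","rb"));im=w["img"].astype(int);b,g,r=im[...,0],im[...,1],im[...,2]
Y=(r>90)&(g>70)&(b<0.5*g);Rd=(r>90)&(g<60)&(b<70)
win=np.zeros(Y.shape,bool);win[175:260,270:345]=1
for yaw in (-18.2,-18.6):
  u=np.array([np.cos(np.radians(yaw)),np.sin(np.radians(yaw))]);v=np.array([-u[1],u[0]])
  for n,m in (("yel",Y&win),("red",Rd&win)):
    p=np.argwhere(m);P=np.array([atz(w,(c,q),.164)[:2]-C for q,c in p]);X=P@u-.095;V=P@v
    print(yaw,n)
    for lo in np.arange(-.06,0.0,.002):
        k=(V>=lo)&(V<lo+.002)
        if k.sum()>3: print("  v %.3f n %d  x mid %.4f  range %.4f %.4f"%(lo,k.sum(),(X[k].min()+X[k].max())/2,X[k].min(),X[k].max()))
E
```

```text
-18.2 yel
  v -0.036 n 17  x mid 0.0661  range 0.0637 0.0685
  v -0.034 n 19  x mid 0.0661  range 0.0636 0.0687
  v -0.032 n 19  x mid 0.0665  range 0.0637 0.0692
  v -0.030 n 20  x mid 0.0665  range 0.0636 0.0694
  v -0.028 n 19  x mid 0.0663  range 0.0637 0.0689
  v -0.026 n 18  x mid 0.0665  range 0.0639 0.0690
  v -0.024 n 20  x mid 0.0660  range 0.0621 0.0700
  v -0.022 n 35  x mid 0.0663  range 0.0611 0.0715
  v -0.020 n 35  x mid 0.0665  range 0.0613 0.0716
  v -0.018 n 34  x mid 0.0661  range 0.0612 0.0711
  v -0.016 n 34  x mid 0.0663  range 0.0613 0.0713
  v -0.014 n 32  x mid 0.0666  range 0.0617 0.0714
  v -0.012 n 33  x mid 0.0666  range 0.0616 0.0716
  v -0.010 n 6  x mid 0.0660  range 0.0620 0.0700
-18.2 red
  v -0.060 n 32  x mid 0.0656  range 0.0597 0.0715
  v -0.058 n 43  x mid 0.0663  range 0.0606 0.0720
  v -0.056 n 43  x mid 0.0661  range 0.0604 0.0718
  v -0.054 n 42  x mid 0.0662  range 0.0605 0.0719
  v -0.052 n 41  x mid 0.0663  range 0.0608 0.0718
  v -0.050 n 18  x mid 0.0660  range 0.0622 0.0699
  v -0.048 n 13  x mid 0.0661  range 0.0644 0.0679
  v -0.046
[... 836 characters left out ...]
d 0.0668  range 0.0619 0.0717
  v -0.010 n 24  x mid 0.0665  range 0.0617 0.0714
-18.6 red
  v -0.060 n 8  x mid 0.0653  range 0.0601 0.0705
  v -0.058 n 43  x mid 0.0664  range 0.0605 0.0723
  v -0.056 n 44  x mid 0.0666  range 0.0608 0.0724
  v -0.054 n 43  x mid 0.0666  range 0.0609 0.0723
  v -0.052 n 41  x mid 0.0665  range 0.0610 0.0720
  v -0.050 n 34  x mid 0.0667  range 0.0611 0.0722
  v -0.048 n 13  x mid 0.0664  range 0.0647 0.0681
  v -0.046 n 13  x mid 0.0665  range 0.0648 0.0682
  v -0.044 n 14  x mid 0.0663  range 0.0646 0.0681
  v -0.042 n 14  x mid 0.0663  range 0.0645 0.0682
  v -0.040 n 12  x mid 0.0665  range 0.0650 0.0680
  v -0.038 n 8  x mid 0.0664  range 0.0647 0.0681
```

Colour segmentation puts the pointer at 66.4 mm and the clip at 66.3 mm in the unit frame, so they are level within 0.2 mm. Now to fold the handle. I'll go outside it with shut fingers and push it inward and down.

>>> jog_arm(commands=[1,0,0,-0.03,0,1,0,0,-0.03,0,1,0,0,-0.03,0,1,0.0244,-0.0265,0,0,1,0.0244,-0.0265,0,0,1,0.0244,-0.0265,0,0,1,0.0244,-0.0265,0,0,1,0.0244,-0.0265,0,0,1,0.0244,-0.0265,0,0,1,0,0,0,0,1,0,0,0.03,0,1,0,0,0.03,0,1,0,0,0.011,0,1,0,0,0,0,1,0,0,0,0])

```text
t: 18.63
tool_pos: [0.4535, 0.0104, 0.2652]
orientation: [-1.283, -2.867, 0.0]
force: [-0.3, -0.3, 0.1]
opening: 0.0004
```

```bash
python3 -c "
from chk import *
chk('wrist13',221.5)
d=robot.read_camera('scene');p=proj(d,[.47,.03,.25])[0].astype(int);cv2.imwrite('pics/s13.png',cv2.resize(d['img'][p[1]-60:p[1]+60,p[0]-80:p[0]+80],None,fx=5,fy=5))"
```

```text
[0.4541896  0.01036224 0.26629306] rad 0.09561961301182315 ang -138.67713863286414 F [-1.   0.6  0.7] 0.00046872839597740897 [-0.09 -0.29  1.8   0.    1.63 -2.39] t 18.6833
yaw 131.79475511355108
handle_pin []
grip_mid [(0.36, array([322.8, 325.2]))]
pointer_tip [(0.73, array([154.2, 386.1]))]
  opening 0.06497847802001341
clip_tip [(0.31, array([320.4, 381.7]))]
  opening -0.07139874387226725
pred pin,mid,top [[322.0, 291.0], [322.0, 325.0], [321.0, 356.0]]
```

View pics/wrist13.png

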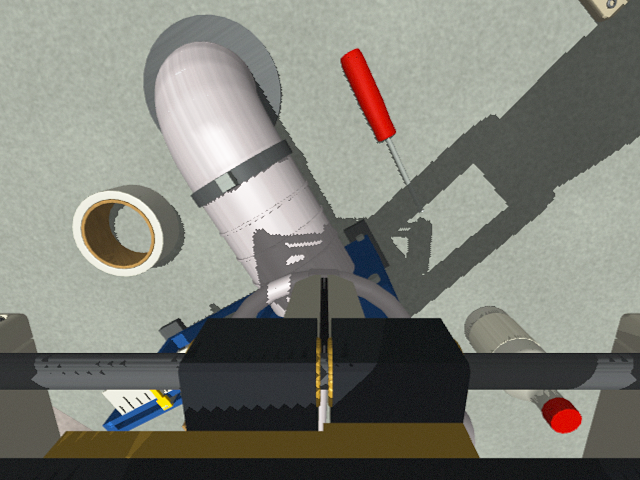

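View pics/s13.png

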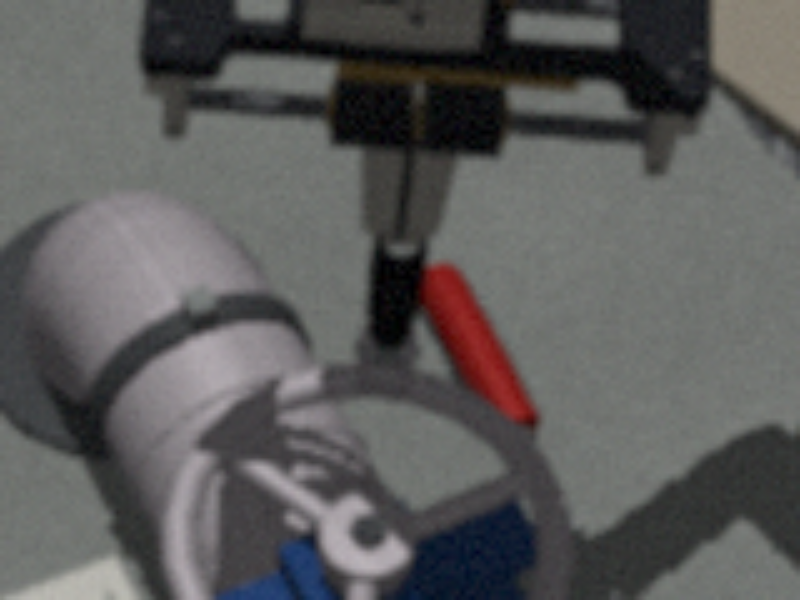

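>>> jog_arm(commands=[1,0,0.0041,0.0015,0,1,0,0.0064,-0.0006,0,1,0,0.0064,-0.0006,0,1,0,0.0064,0.001,0,1,0,0.0063,0.0011,0,1,0,0.0058,0.0027,0,1,0,0.0058,0.0027,0,1,0,0,0,0])

```text
t: 19.6
tool_pos: [0.4848, 0.0389, 0.256]
orientation: [-1.281, -2.867, -0.0]
force: [0.0, -0.8, 0.4]
opening: 0.0002
```

```bash
python3 -c "
from crank import *
s=robot.read_state();print(s['tool_pos'],s['force'])
d=robot.read_camera('scene');p=proj(d,[.47,.03,.25])[0].astype(int);cv2.imwrite('pics/s14.png',cv2.resize(d['img'][p[1]-60:p[1]+60,p[0]-80:p[0]+80],None,fx=5,fy=5))"
```

```text
[0.48476095 0.0388871  0.25601968] [ 0.03966888 -0.75799783  0.41901599]
```

View pics/s14.png

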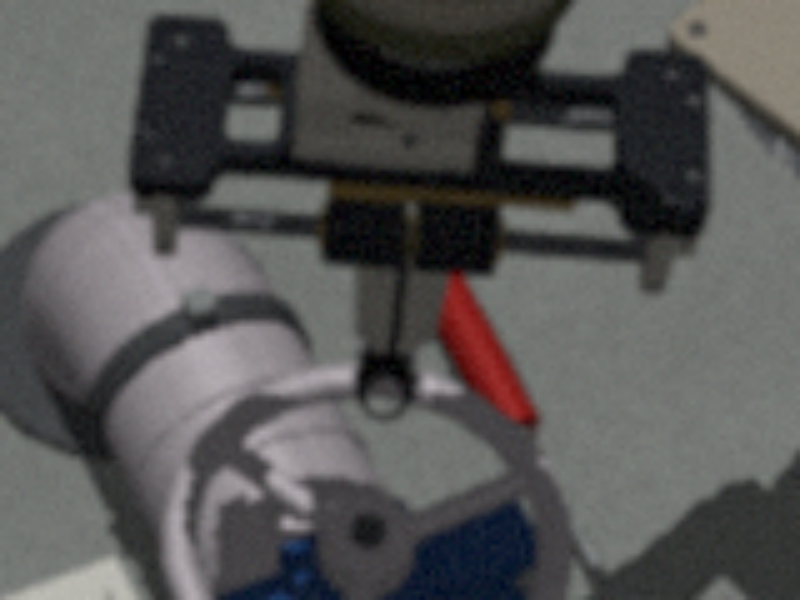

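>>> jog_arm(commands=[1,0,0.005,0.0041,0,1,0,0.005,0.0041,0,1,0,0.0038,0.0052,0,1,0,0.0037,0.0053,0,1,0,0.0022,0.006,0,1,0,0.0022,0.005,0,1,0,0,0.002,0,1,0,0,0,0,1,0,0,0,0])

```text
t: 20.4
tool_pos: [0.5011, 0.0521, 0.2264]
orientation: [1.282, 2.866, -0.0]
force: [-4.5, -4.0, 11.3]
opening: 0.0009
```

```bash
python3 -c "
from crank import *
s=robot.read_state();print(s['tool_pos'],s['force'])
for n in ['scene','side']:
  d=robot.read_camera(n);p=proj(d,[.5,.05,.22])[0].astype(int);cv2.imwrite(f'pics/{n}15.png',cv2.resize(d['img'][p[1]-60:p[1]+60,p[0]-80:p[0]+80],None,fx=5,fy=5))"
```

```text
[0.50114533 0.0521393  0.2264392 ] [-4.52308535 -3.9766332  11.31353542]
```

View pics/scene15.png

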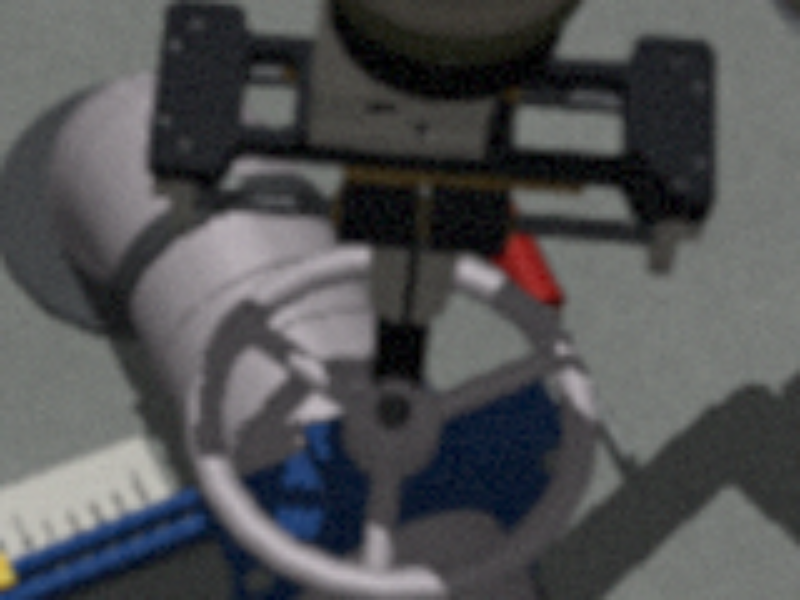

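>>> jog_arm(commands=[1,0,0,-0.01,0,1,0,0,-0.03,0,1,0,0,-0.03,0,1,0,0,-0.035,0,1,-0.0291,0.014,0,0,1,-0.0291,0.014,0,0,1,-0.0291,0.014,0,0,1,-0.0291,0.014,0,0,1,-0.0291,0.014,0,0,1,0,0,0,0,1,0,0,0,0,1,0,0,0,0])

```text
t: 21.5
tool_pos: [0.6496, -0.0088, 0.3295]
orientation: [-1.282, -2.867, -0.0]
force: [-0.5, -0.5, 0.9]
opening: 0.0002
```

```bash
cat > fin.py <<'E'
from crank import *
def fin(tag):
    w=robot.read_camera("wrist");cv2.imwrite(f"pics/{tag}.png",w["img"])
    for t in ["handle_pin","grip_mid"]:print(t,pin(w,t))
    a=np.radians(221.5);o=np.array([np.cos(a),np.sin(a)])
    for h in (0,.1,.2): print(h,proj(w,[np.r_[C+o*(.073-d*np.cos(h)),.217+d*np.sin(h)] for d in (0,.044,.072)]).round(1).tolist())
    im=w["img"].astype(int);b,g,r=im[...,0],im[...,1],im[...,2]
    Y=(r>90)&(g>70)&(b<0.5*g);Rd=(r>90)&(g<60)&(b<70)
    cx,cy=proj(w,np.r_[C+np.array([.1614*.948+(-.036)*.317,-.1614*.317-.036*.948]),.164])[0].astype(int);print(cx,cy)
    win=np.zeros(Y.shape,bool);win[max(cy-45,0):cy+45,max(cx-40,0):cx+40]=1
    u=np.array([np.cos(np.radians(-18.5)),np.sin(np.radians(-18.5))]);v=np.array([-u[1],u[0]])
    for n,m in (("yel",Y&win),("red",Rd&win)):
        p=np.argwhere(m);P=np.array([atz(w,(c,q),.164)[:2]-C for q,c in p]);X=P@u-.095;V=P@v;L=[]
        for lo in np.arange(-.06,0.0,.002):
            k=(V>=lo)&(V<lo+.002)
            if k.sum()>3: L.append(((X[k].min()+X[k].max())/2,lo))
        print(n,np.round([l[0] for l in L],4),np.median([l[0] for l in L]))
E
python3 -c "
from fin import *
fin('wrist16');s=robot.read_state();print(s['tool_pos'],s['force'],s['t'])"
```

```text
handle_pin [(0.75, array([517.6,  89. ]))]
grip_mid [(0.75, array([510. , 148.9]))]
0 [[515.4, 90.2], [506.2, 150.6], [500.8, 186.2]]
0.1 [[515.4, 90.2], [509.2, 150.6], [505.4, 187.1]]
0.2 [[515.4, 90.2], [512.2, 150.0], [510.3, 187.2]]
308 228
yel [0.0662 0.0662 0.0665 0.0664 0.0665 0.0665 0.0665 0.066  0.0664 0.0663
 0.0665 0.0662 0.0663 0.0664] 0.06642188929194581
red [0.0652 0.066  0.0662 0.0664 0.0661 0.0666 0.0659 0.0661 0.0663 0.066
 0.0661] 0.06612273529867943
[ 0.64928453 -0.00856641  0.33163037] [-0.42651358 -0.02163536 -0.07610617] 21.65
```

View pics/wrist16.png

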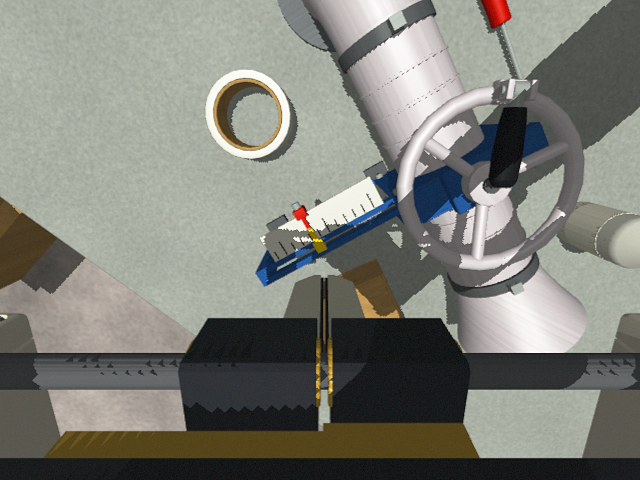

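```bash
python3 -c "
from crank import *
for n in ['side','scene']:
  d=robot.read_camera(n);cv2.imwrite(f'pics/{n}17.png',d['img'])
  for t in ['cleaner','tape_roll','parts_box','screwdriver']:print(n,t,pin(d,t)[:1])
"
```

```text
side cleaner [(0.76, array([419.1, 224.3]))]
side tape_roll [(0.92, array([243.5, 307.8]))]
side parts_box [(0.94, array([385.2, 352.1]))]
side screwdriver [(0.65, array([308.1, 208.3]))]
scene cleaner [(0.9, array([457.5, 314. ]))]
scene tape_roll [(0.74, array([256.1, 236.6]))]
scene parts_box [(0.79, array([297.8, 360.2]))]
scene screwdriver [(0.75, array([388.4, 209. ]))]
```

View pics/side17.png

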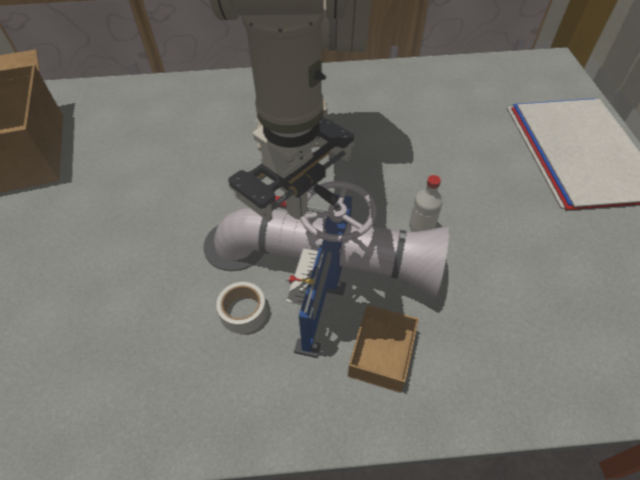

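The side view shows the handle lying over the wheel at about (325,195), the pointer and clip level at (300,280), and the loose things where they were. Handing in.

```bash
python3 -c "
from plant import robot
print(robot.close_job())"
```

```text
the job is handed in; nothing more can be done
None
```

The handle was stood upright, the gate was cranked open to the red clip, and the handle was folded back down. I handed the job in at about 22 s on the robot's clock.

- **Handle up:** The first swing stopped about 0.2 rad short of upright because the grip slipped in the pads. I regripped with the jaws set radially and pushed it against its stop before cranking. The wrist view then matched an upright handle.
- **Gate setting:** I turned the wheel about 311° counter-clockwise. After folding and letting go, the wrist picture put the pointer at 66.4 mm and the clip at 66.1 mm. Before folding they were 66.4 and 66.3 mm, so folding did not move the gate. The recognition network's own tip positions differed by 2 to 4 mm. I trusted the colour measurement and the zoomed picture instead.
- **Handle down:** I pushed it in and down with shut fingers and pressed with about 11 N, more than twice what the hinge can hold. The fingertips stopped at 226 mm, and a flat grip tops out at 228 mm. In the last wrist view the grip's detected point sat 1 to 2 pixels off a perfectly flat handle. That could mean about 0.05 rad of lift, but I took it as detection noise.
- **Surroundings:** The cleaner, tape roll, parts box and screwdriver were within a few pixels of where they began. The arm was clear of everything at hand-in.

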